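Clamp the jar in the bench chuck, unscrew its tight lid and hold the lid above it

ROBOT

A 6-joint arm with a two-finger parallel gripper is mounted at the origin on the work surface. World frame = base frame: x ahead of the robot, y to its left, z up, the work surface at z = 0. Lengths are in mm, angles in rad, forces in N, time in s.
With the tool pointing down it reaches from about 200 to 875 mm from the base axis. Payload 3.4 kg.
Tool frame: the origin (TCP) lies at the very end of the fingers, on their centre line; the grasp point (between the pads) lies 19 mm behind it; z points along the fingers, y is the line along which they close (so a half turn about z gives the same grasp; the last joint's range is limited). The gripper opens to 94 mm and grips with 3 to 60 N. Pads are 16 mm wide; open, the fingers measure 119 mm over their backs; the gripper's body (75 mm by 177 mm) begins 78 mm behind the grasp point.
Start: joints at [1.038, 0.276, 1.505, -0, 1.361, -0.121], TCP at [230.17, 526.96, 205.493] pointing down, gripper open.
Joint ranges: [-2.89, 2.89], [-0.75, 2.08], [0.22, 2.7], [-1.18, 4.32], [0.11, 2.71], [-2.7, 2.7]. Speed limits (rad/s): [2.57, 2.57, 3.14, 3.14, 3.14, 3.14].

INTERFACE

Orientations are given as a rotation vector (axis times angle).
In Python, from plant import arm, eyes gives the robot as it stands. The module is installed in compiled form; this text tells all that it offers.
- The arm moves only by the tool send_rows, never from a script. Its argument "deltas" is a list of rows, each a list of 5 numbers: the finger opening in cm, from 0 to 9.4, then the shift along the tool's x, y, z in cm, then the turn about the tool's z in rad. In form: [[grip, tx, ty, tz, turn], ...]. A call has 1 to 12 rows; each row shifts and turns the commanded pose from where the row before left it, along the tool's axes as they then stand; what a row does not reach is not made up. A row lasts 1/12 s, in which the tool goes at most 41.7 mm and 7.16 degrees, less where a joint would pass 70% of its speed; a pose out of reach is approached as far as the arm can. A call is refused whole if a number of a shift passes 4.17 or a number of a turn 0.125, either way. A call with a gripper value outside its range is refused whole. The fingers move at their own pace and stop on an object; the grip force is fixed at half the most. Time passes only in rows, so rows that do not move let the fingers close. It gives the time, the measured TCP pose, the force, the opening and the grip force at its end, in the units of the state.
- arm.state(): the state, without advancing time (a new reading comes with each control period).
- eyes.get_image(name): name is "side" or "top"; returns the picture (480x640x3 uint8, blue, green, red); there is no depth.
- eyes.calibration(name): a dict with "fx", "fy", "cx", "cy" (pixels), "k1" (the pictures are not rectified: a ray, as slopes to the right and down, at radius r is drawn at 1 + k1 r^2 times it, then the intrinsics apply), "eye" and "attitude" of the camera in the world. Camera axes: x right, y up, looking along -z (the intrinsics and any distortion apply to the point x, -y, -z); pixel columns grow to the right and rows downward; lengths in mm; the calibration is good to about 2 mm. A picture is of the moment at which its call begins. calibration takes no time and is no camera call.
- arm.finish_job(): hands the job in; it is judged then, once.
The state is a dict: "time_s": time; "joint_positions": joint angles; "joint_vel": joint speeds; "effort": joint torques, N m; "ee_pos": TCP position; "tool_rot": TCP orientation; "force": force on the tool from outside, world axes, zero at the start; "torque": the same for the moment, N m; "finger_gap": opening from 0.0 (shut) to 1.0 (fully open); "grip_force": force on a finger pad.
Only numpy, scipy, OpenCV 4.12 (cv2) and the standard library are available. Lean on these libraries where they do the work, as an engineer would, in place of code of your own. Each camera call takes 0.05 s, during which the arm holds its last target. There are 200 camera calls.

TASK

The lid of the amber jar standing loose in the bench chuck is screwed on tight. Swing the chuck's lever clockwise (seen from above) until the three jaws grip the jar firmly, let go of the lever, then unscrew the lid anticlockwise, only until its threads let go and without the jar slipping round in the jaws, and lift it straight up. Finish still holding the lid level in the gripper, centred over the jar with about 2 cm of clear air between the lid's lower edge and the jar's rim, the jar staying clamped and upright; leave the other things on the bench alone.

Things in the scene. Friction and masses are not known exactly. Their poses are not given: they have to be found in the camera images.
- chuck: steel three-jaw self-centring chuck lying face up, bolted to the bench (fixed): round flange 156 mm across and 10 mm thick, body 110 mm across, flat face 45 mm above the bench. Origin on the bench on the chuck's axis, z up. Its knurled scroll ring (116 mm across, 18 to 36 mm above the bench) turns about this axis and carries the lever
- chuck_ring (a joint): turn of the chuck's ring and lever, rad: 0 = jaws fully open, grows clockwise seen from above, ends at 1.6. The jaws close together, 8 mm per rad, and their soft rubber faces meet the jar at 0.88; from there the lever stiffens (2 N more at the handle per 0.1 rad, each face 11 N per 0.1 rad). A firm grip is at 1.1 to 1.25. Friction (8 N at the handle) holds it where it is left, jaws tight
- lever_grip (a point): point to grip on the lever's upright black handle, on the handle's axis, 85 mm above the bench, 125 mm from the chuck's axis. The round handle, 23 mm across there, stands 50 to 105 mm above the bench at the end of a steel rod from the ring; it moves on a circle of 125 mm radius about the chuck's axis and does not spin on its rod
- jaw_a: one of the three steel jaws with a soft flat rubber face 18 mm wide, standing 34 mm above the chuck's face; the three stand 120 degrees apart around the jar and their rubber faces press on the jar's wall. Origin on the chuck's axis at bench level; the jaw lies towards its own +x
- jaw_b: second jaw, like jaw_a
- jaw_c: third jaw, like jaw_a
- jar: straight-sided amber glass jar, 58 mm across, 81 mm tall to its rim (without the lid), about 240 g, standing on the chuck's face between the open jaws. Origin at the centre of its underside, z up. Its neck, 48 mm across, carries three short thread ridges that each rise anticlockwise
- jar_rim (a point): centre of the jar's mouth, level with its rim, 81 mm above the jar's origin
- jar_side (a point): point on the jar's outer wall, 29 mm from its axis in the jar's own +x direction, 55 mm above its underside; it tells whether the jar slips round
- lid: white ribbed plastic lid, 62 mm across, 20 mm tall, 50 g. Origin at the centre of its lower edge, z up; screwed on, it is 69.5 mm above the jar's origin with x along the jar's x. Grip the skirt from above on any diameter at mid-height; nothing beside it is wider than the jar down to the jaws. Breaks loose at about 0.5 N m; free to lift from 60 to 95 degrees of anticlockwise turn (75 to 80 best)
- lid_edge (a point): point on the lid's skirt in the lid's own +x direction, 31 mm from its axis, 10 mm above its lower edge. Unscrewing, the lid rises about 2.5 mm over the first 60 degrees; past 95 degrees its lugs butt against the next thread
- flask: bystander: white plastic bottle with a black cap, 68 mm across, 150 mm tall, loose. Origin under its centre
- beaker: bystander: clear plastic beaker, 86 mm across, 105 mm tall, loose. Origin under its centre
- scale: bystander: flat black pocket scale with a steel pan, 130 by 85 by 19 mm, loose. Origin under its centre
Mind the look-alikes: they are no part of the job. Of the things shaped like the jar, the amber one is meant.

How it is judged:
By the outcome, as a careful person would: the job done as asked, in the order asked, and still so for the second after the job is handed in, while the arm keeps its last pose, push and grip.
It also fails if it takes over 56 s, if anything falls off the work surface, if the arm or the gripper's body presses on something with over 40 N, if the wrist force passes 120 N, or if a joint passes its speed limit or range.

## Working session

There is one attempt and no reset: what is moved stays moved. The work goes in short steps, Python scripts to look and compute and a tool call to move; the robot and the scene stay as the last step left them, time stands still between calls to the robot, and variables do not carry over. Pictures are saved under pics/ and viewed, at most 10 in all, crops included, and the job is handed in when it is done.

Besides the shell and the picture viewer there is one more tool, called after "Request:" by a JSON object that holds its "name" and its "arguments". send_rows: Moves the arm, as the interface text tells. Its arguments: {"type":"object","properties":{"deltas":{"type":"array"}},"required":["deltas"]}

```bash
mkdir -p pics
python3 - <<'E'
from plant import arm, eyes
import cv2
for n in("side","top"):
    cv2.imwrite(f"pics/{n}0.png",eyes.get_image(n)); print(eyes.calibration(n))
print(arm.state())
E
```

```text
{'fx': 594.7739657989019, 'fy': 594.7739657989019, 'cx': 327.3356833827108, 'cy': 237.6609047606548, 'k1': 0.05716134775253189, 'eye': array([-177.38271148, -698.6880277 ,  902.77162074]), 'attitude': array([ 0.82855192, -0.34008057, -0.68229896])}
{'fx': 479.3001527152269, 'fy': 479.3001527152269, 'cx': 315.05416985598595, 'cy': 241.5292357279725, 'k1': -0.07344365603649704, 'eye': array([ 365.84272513,   -7.45638981, 1127.62843603]), 'attitude': array([ 0.11768884, -0.09637125, -1.58584107])}
{'time_s': 0.1, 'joint_positions': array([ 1.03796886e+00,  2.76520117e-01,  1.50597793e+00,  1.54762827e-05,
        1.36071051e+00, -1.21006048e-01]), 'joint_vel': array([ 0.00237864, -0.00223769, -0.00218151,  0.00080607, -0.00033975,
       -0.00017552]), 'effort': array([ 2.54879793e-03, -4.05456734e+01, -2.37781191e+01,  7.05410773e-02,
        2.98690412e-02, -3.45333797e-05]), 'ee_pos': array([229.9066379 , 526.48995913, 204.70928244]), 'tool_rot': array([-6.42221764e-01, -3.07470319e+00,  2.39579083e-03]), 'force': array([-0.64670116,  0.29220751, -0.29210812]), 'torque': array([-0.01513448,  0.00685488, -0.0469413 ]), 'grip_force': 0.0, 'finger_gap': 1.000054468326316}
```

View pics/side0.png

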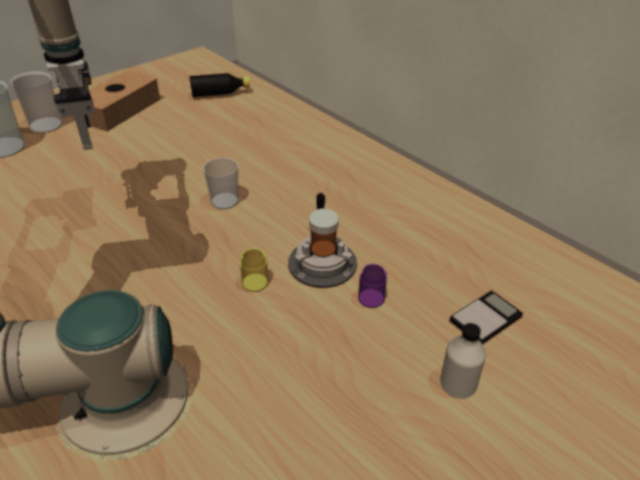

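View pics/top0.png

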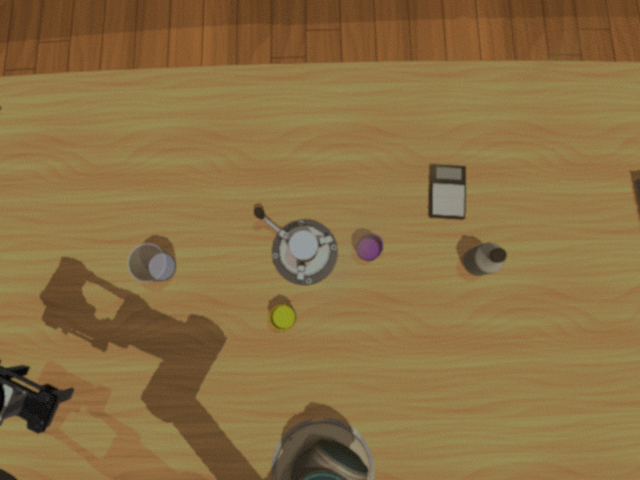

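The side view shows the amber jar with its white lid at about (323,222), and the black handle behind it at (320,201). In the top view the lid is at (302,245), the chuck flange is centred near (305,252), and the handle is at (259,212).

```bash
cat > h.py <<'E'
import numpy as np, cv2
from scipy.spatial.transform import Rotation as R
from plant import arm, eyes
C={n:eyes.calibration(n) for n in("side","top")}
def ray(n,u,v):
    c=C[n];p=np.array([(u-c['cx'])/c['fx'],(v-c['cy'])/c['fy']]);q=p.copy()
    for _ in range(20): q=p/(1+c['k1']*(q@q))
    d=R.from_rotvec(c['attitude']).apply([q[0],-q[1],-1]);return c['eye'],d/np.linalg.norm(d)
def plane(n,uv,z):
    e,d=ray(n,*uv);return e+d*(z-e[2])/d[2]
def tri(a,b):
    e,d=ray("side",*a);f,g=ray("top",*b)
    s=np.linalg.lstsq(np.c_[d,-g],f-e,rcond=None)[0];P=e+d*s[0];Q=f+g*s[1]
    return (P+Q)/2,np.linalg.norm(P-Q)
def proj(n,P):
    c=C[n];x=R.from_rotvec(c['attitude']).inv().apply(np.array(P,float)-c['eye'])
    q=np.array([x[0],-x[1]])/-x[2];q=q*(1+c['k1']*(q@q));return q*c['fx']+[c['cx'],c['cy']]
def blobs(m,off=(0,0),amin=15):
    k,l,s,c=cv2.connectedComponentsWithStats(m.astype(np.uint8))
    return [(s[i][4],(s[i][:4]+[*off,0,0]).tolist(),(c[i]+off).round(1)) for i in range(1,k) if s[i][4]>=amin]
E
python3 - <<'E'
from h import *
im={n:cv2.imread(f"pics/{n}0.png") for n in C}
for n,(x,y,w,h) in {"side":(280,185,90,105),"top":(240,190,110,105)}.items():
    c=im[n][y:y+h,x:x+w];hsv=cv2.cvtColor(c,cv2.COLOR_BGR2HSV)
    print(n,"dark",blobs(hsv[...,2]<50,(x,y)))
    print(n,"white",blobs((hsv[...,2]>150)&(hsv[...,1]<60),(x,y)))
    print(n,"grey",blobs((hsv[...,1]<70),(x,y)))
    cv2.imwrite(f"pics/c_{n}.png",cv2.resize(c,None,fx=5,fy=5,interpolation=cv2.INTER_CUBIC))
a,b=[cv2.imread(f"pics/c_{n}.png") for n in C]
a=cv2.copyMakeBorder(a,0,0,0,0,0);cv2.imwrite("pics/both.png",cv2.resize(np.hstack([a,b]),(800,420)))
E
```

```text
side dark [(np.int32(88), [317, 194, 7, 14], array([320. , 200.6])), (np.int32(36), [341, 261, 10, 11], array([345.6, 265.9])), (np.int32(16), [360, 283, 4, 7], array([361.4, 286.5]))]
side white [(np.int32(401), [309, 209, 30, 18], array([323.5, 217.7])), (np.int32(69), [297, 237, 12, 21], array([302.1, 246.6])), (np.int32(18), [344, 252, 6, 4], array([346.5, 253.6])), (np.int32(195), [306, 257, 35, 8], array([323.3, 260.7]))]
side grey [(np.int32(646), [309, 195, 30, 38], array([323. , 218.6])), (np.int32(2161), [289, 237, 67, 50], array([321.7, 265. ]))]
top dark []
top white [(np.int32(542), [290, 232, 27, 26], array([303. , 244.6])), (np.int32(23), [282, 245, 4, 11], array([283. , 249.7])), (np.int32(196), [305, 249, 22, 24], array([317.1, 261.2]))]
top grey [(np.int32(3274), [263, 217, 74, 67], array([303.5, 251. ]))]
```

View pics/both.png

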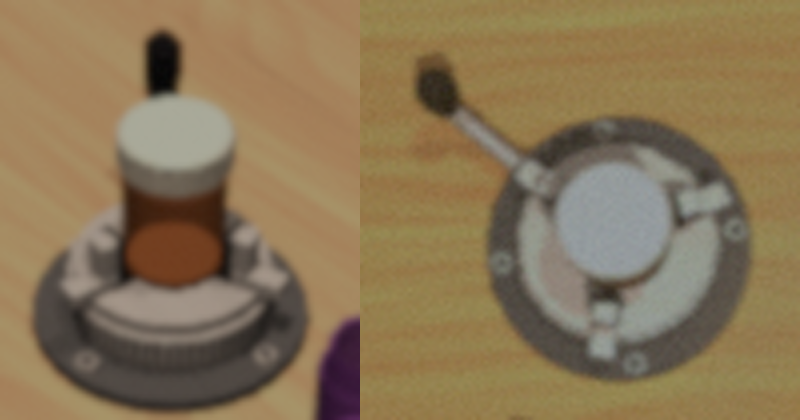

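The crop gives the lid top centre at side (323.9,218.4) and top (303.1,245). The flange centre is at about top (305,252) and side (322,271). The handle top is near side (320.7,196) and top (259,212).

Run:
```python
from h import *
im=cv2.imread("pics/top0.png");c=im[195:230,245:275];hsv=cv2.cvtColor(c,cv2.COLOR_BGR2HSV)
for t in(50,60,70,80,90): print(t,blobs(hsv[...,2]<t,(245,195)))
print("lid",tri((323.9,218.4),(303.1,245)))
print("lid plane",plane("top",(303.1,245),134.5),plane("side",(323.9,218.4),134.5))
print("flange",tri((322,271),(305,252.2)),plane("top",(305,252.2),10),plane("side",(322,271),10))
print("handle",tri((320.7,196.5),(259,212)))
for z in(85,105): print(z,plane("top",(259,212.5),z),plane("side",(320.7,196.5),z))
# fitted ellipses of lid top and flange
g=cv2.cvtColor(im,cv2.COLOR_BGR2HSV)
m=((g[...,2]>150)&(g[...,1]<60)).astype(np.uint8);l=cv2.connectedComponents(m)[1];m=(l==l[245,303]).astype(np.uint8)
m=cv2.morphologyEx(m,cv2.MORPH_OPEN,np.ones((9,9)))
print(cv2.minEnclosingCircle(cv2.findContours(m,0,2)[0][0]))
s=cv2.imread("pics/side0.png")
for n,i in(("side",s),("top",im)): cv2.imwrite(f"pics/tmp_{n}.png",i)
```

```text
50 []
60 [(np.int32(60), [255, 208, 9, 10], array([259.1, 212.6]))]
70 [(np.int32(74), [255, 208, 9, 10], array([259.1, 212.5]))]
80 [(np.int32(87), [255, 207, 10, 12], array([259.2, 212.5]))]
90 [(np.int32(99), [254, 207, 11, 12], array([259. , 212.4]))]
lid (array([495.89505223,  29.85838544, 130.16176675]), np.float64(0.9003723315057253))
lid plane [494.97934946  29.97814559 134.5       ] [492.48958511  25.51684172 134.5       ]
flange (array([497.15995098,  32.18814974, -23.76609762]), np.float64(1.934690199384308)) [494.04393565  30.43773323  10.        ] [471.80915628   6.08848039  10.        ]
handle (array([574.9394891 , 127.23321955,  96.60773522]), np.float64(0.3953775542880331))
85 [576.00514389 128.87369399  85.        ] [585.94061882 139.01401643  85.        ]
105 [571.97374764 126.25857092 105.        ] [567.27224465 118.52658392 105.        ]
((303.0714416503906, 244.7857208251953), 13.257741928100586)
```

Lid height comes out at 130 against a nominal 134.5, and handle radius at 126 against 125, so the measurements hold. I take the chuck axis at about (494.5, 29.5) and the handle at about (574.3, 126.7), azimuth about 50.6°. Now I'll move above the handle.

Request:
{"name": "send_rows", "arguments": {"deltas": [[9.4, -2.97, -1.43, 0, 0], [9.4, -2.97, -1.43, 0, 0], [9.4, -2.97, -1.43, 0, 0], [9.4, -2.97, -1.43, 0, 0], [9.4, -2.97, -1.43, 0, 0], [9.4, -2.97, -1.43, 0, 0], [9.4, -2.97, -1.43, 0, 0], [9.4, -2.97, -1.43, 0, 0], [9.4, -2.97, -1.43, 0, 0], [9.4, -2.97, -1.43, 0, 0], [9.4, -2.97, -1.43, 0, 0], [9.4, -2.97, -1.43, 0, 0]]}}

```text
time_s: 1.1
ee_pos: [488.7, 225.6, 205.2]
tool_rot: [-0.642, -3.075, 0.0]
force: [0.2, 1.2, 0.9]
finger_gap: 1.001
grip_force: 0.0
```

Request:
{"name": "send_rows", "arguments": {"deltas": [[9.4, -2.97, -1.43, 0, 0], [9.4, -2.97, -1.43, 0, 0], [9.4, -2.97, -1.43, 0, 0], [9.4, -2.97, -1.43, 0, 0], [9.4, 0, 0, 0, -0.12], [9.4, 0, 0, 0, -0.12], [9.4, 0, 0, 0, -0.12], [9.4, 0, 0, 0, -0.12], [9.4, 0, 0, 0, -0.12], [9.4, 0, 0, 0, -0.12], [9.4, 0, 0, 0, -0.12], [9.4, 0, 0, 0, -0.12]]}}

```text
time_s: 2.1
ee_pos: [573.7, 127.0, 204.9]
tool_rot: [0.859, -3.021, -0.0]
force: [0.1, 0.4, 0.1]
finger_gap: 1.002
grip_force: 0.0
```

Request:
{"name": "send_rows", "arguments": {"deltas": [[9.4, 0, 0, 0, -0.12], [9.4, 0, 0, 0, -0.12], [9.4, 0, 0, 0, -0.095], [9.4, 0, 0, 0, 0], [9.4, 0, 0, 0, 0]]}}

```text
time_s: 2.52
ee_pos: [573.8, 127.1, 205.1]
tool_rot: [1.339, -2.841, -0.001]
force: [0.1, -0.9, 0.3]
finger_gap: 0.999
grip_force: 0.0
```

```bash
cat >> h.py <<'E'
def need(x,y,z,az=None):
    "remaining tool-frame shift (cm), and turn to put tool y at azimuth az (deg, mod 180)"
    s=arm.state();r=R.from_rotvec(s['tool_rot']);d=r.inv().apply(np.array([x,y,z])-s['ee_pos'])/10
    Y=r.apply([0,1,0]);a=np.degrees(np.arctan2(Y[1],Y[0]))
    t=None if az is None else -np.radians((az-a+90)%180-90)
    print("t",s['time_s'],"tcp",s['ee_pos'].round(1),"az_y",round(a,2),"z",r.apply([0,0,1]).round(4),"F",s['force'].round(1),"T",s['torque'].round(2),"gap",round(s['finger_gap']*94,1),"grip",round(s['grip_force'],1),"j6",s['joint_positions'][5].round(2))
    print("shift",d.round(2),"turn",t)
E
python3 - <<'E'
from h import *
need(574.3,126.7,66,140.6)
cv2.imwrite("pics/top1.png",eyes.get_image("top"));cv2.imwrite("pics/side1.png",eyes.get_image("side"))
E
```

```text
t 2.5167 tcp [573.8 127.1 205.1] az_y 140.46 z [-8.e-04  0.e+00 -1.e+00] F [ 0.1 -0.9  0.3] T [0.02 0.01 0.03] gap 93.9 grip 0.0 j6 -2.35
shift [-1.000e-02 -7.000e-02  1.391e+01] turn -0.0023909571711621643
```

Request:
{"name": "send_rows", "arguments": {"deltas": [[9.4, 0, 0, 2.5, 0], [9.4, 0, 0, 2.5, 0], [9.4, 0, 0, 2.5, 0], [9.4, 0, 0, 2.2, 0], [9.4, 0, 0, 2.2, 0], [9.4, 0, 0, 2.0, 0], [9.4, 0, 0, 0, 0], [9.4, 0, 0, 0, 0]]}}

```text
time_s: 3.28
ee_pos: [573.3, 127.0, 65.8]
tool_rot: [1.34, -2.839, -0.001]
force: [-0.1, 0.3, 0.6]
finger_gap: 1.005
grip_force: 0.0
```

Run:
```python
from h import *
need(574.3,126.7,66,140.6)
a=eyes.get_image("top")[180:290,225:345];b=eyes.get_image("side")[170:290,265:395]
cv2.imwrite("pics/p2.png",np.hstack([cv2.resize(a,(400,367),interpolation=2),cv2.resize(b,(398,367),interpolation=2)]))
```

```text
t 3.2833 tcp [573.3 127.   65.8] az_y 140.55 z [-2.4e-03 -2.0e-04 -1.0e+00] F [-0.1  0.3  0.6] T [0.09 0.03 0.05] gap 94.4 grip 0.0 j6 -2.35
shift [-0.04 -0.09 -0.02] turn -0.0008774917360256929
```

View pics/p2.png

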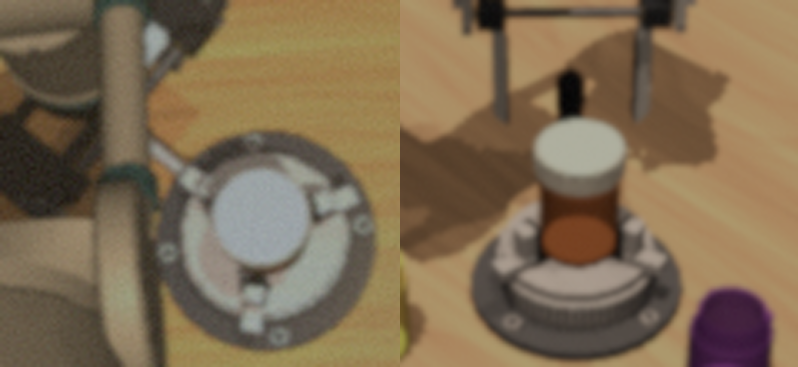

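The fingers straddle the handle in the side view: the handle is at x≈570, with fingers at 500 and 642. Closing.

Request:
{"name": "send_rows", "arguments": {"deltas": [[1.5, 0, 0, 0, 0], [1.5, 0, 0, 0, 0], [1.5, 0, 0, 0, 0], [1.5, 0, 0, 0, 0], [1.5, 0, 0, 0, 0], [1.5, 0, 0, 0, 0], [1.5, 0, 0, 0, 0], [1.5, 0, 0, 0, 0], [1.5, 0, 0, 0, 0], [1.5, 0, 0, 0, 0]]}}

```text
time_s: 4.22
ee_pos: [574.0, 127.1, 66.4]
tool_rot: [1.343, -2.84, -0.0]
force: [0.8, -0.3, -0.4]
finger_gap: 0.33
grip_force: 0.0
```

Run:
```python
from h import *
need(573.8,126.5,66,140.6)
```

```text
t 4.2167 tcp [574.  127.1  66.4] az_y 140.6 z [-1.e-04  1.e-04 -1.e+00] F [ 0.8 -0.3 -0.4] T [ 0.08  0.06 -0.06] gap 31.0 grip 0.0 j6 -2.35
shift [ 0.06 -0.02  0.04] turn 4.099283718734119e-05
```

Request:
{"name": "send_rows", "arguments": {"deltas": [[1.5, 0, 0, 0, 0], [1.5, 0, 0, 0, 0], [1.5, 0, 0, 0, 0], [1.5, 0, 0, 0, 0]]}}

```text
time_s: 4.55
ee_pos: [574.0, 127.1, 66.4]
tool_rot: [1.343, -2.84, -0.0]
force: [0.9, 0.0, -0.4]
finger_gap: 0.236
grip_force: 30.0
```

Request:
{"name": "send_rows", "arguments": {"deltas": [[1.5, 0.022, -0.75, 0, 0.06], [1.5, 0.022, -0.75, 0, 0.06], [1.5, 0.022, -0.75, 0, 0.06], [1.5, 0.022, -0.75, 0, 0.06], [1.5, 0.022, -0.75, 0, 0.06]]}}

```text
time_s: 4.97
ee_pos: [597.4, 101.4, 66.4]
tool_rot: [0.898, -3.008, -0.007]
force: [-3.5, 6.8, 2.1]
finger_gap: 0.233
grip_force: 30.0
```

```bash
cat >> h.py <<'E'
def lev(a0=494.5,b0=29.5):
    s=arm.state();p=s['ee_pos'][:2]-[a0,b0];a=np.arctan2(p[1],p[0]);F=s['force'][:2];u=p/np.hypot(*p)
    print("r",np.hypot(*p).round(1),"phi",a.round(3),"Frad",(F@u).round(1),"Ftan(ccw)",(F@[-u[1],u[0]]).round(1))
E
python3 - <<'E'
from h import *
need(574,127.1,66,140.6);lev()
E
```

```text
t 4.9667 tcp [597.4 101.4  66.4] az_y 123.26 z [-0.0035  0.0037 -1.    ] F [-3.5  6.8  2.1] T [0.9  0.56 0.22] gap 21.9 grip 30.0 j6 -2.1
shift [0.55 3.43 0.06] turn -0.302615789772444
r 125.5 phi 0.61 Frad 1.0 Ftan(ccw) 7.6
```

Request:
{"name": "send_rows", "arguments": {"deltas": [[1.5, 0.022, -0.75, 0, 0.06], [1.5, 0.022, -0.75, 0, 0.06], [1.5, 0.022, -0.75, 0, 0.06], [1.5, 0.022, -0.75, 0, 0.06], [1.5, 0.022, -0.75, 0, 0.06], [1.5, 0.022, -0.75, 0, 0.06], [1.5, 0.022, -0.75, 0, 0.06], [1.5, 0.022, -0.75, 0, 0.06]]}}

```text
time_s: 5.63
ee_pos: [617.7, 46.4, 66.4]
tool_rot: [0.157, -3.135, -0.009]
force: [-2.5, 8.5, 2.8]
finger_gap: 0.234
grip_force: 30.0
```

Run:
```python
from h import *
need(574,127.1,66,140.6);lev()
```

```text
t 5.6333 tcp [617.7  46.4  66.4] az_y 95.72 z [-0.0027  0.0056 -1.    ] F [-2.5  8.5  2.8] T [1.37 0.42 0.17] gap 22.0 grip 30.0 j6 -1.71
shift [3.55 8.46 0.1 ] turn -0.7832355396490982
r 124.4 phi 0.136 Frad -1.3 Ftan(ccw) 8.7
```

Request:
{"name": "send_rows", "arguments": {"deltas": [[1.5, 0.01, -0.5, 0, 0.04], [1.5, 0.01, -0.5, 0, 0.04]]}}

```text
time_s: 5.8
ee_pos: [618.4, 36.9, 66.4]
tool_rot: [0.032, -3.139, -0.01]
force: [-2.1, 9.8, 1.6]
finger_gap: 0.233
grip_force: 30.0
```

Run:
```python
from h import *
need(574,127.1,66,140.6);lev()
```

```text
t 5.8 tcp [618.4  36.9  66.4] az_y 91.17 z [-0.0026  0.0066 -1.    ] F [-2.1  9.8  1.6] T [1.51 0.3  0.25] gap 21.9 grip 30.0 j6 -1.65
shift [4.26 9.11 0.11] turn -0.8627392508591541
r 124.1 phi 0.06 Frad -1.5 Ftan(ccw) 9.9
```

Request:
{"name": "send_rows", "arguments": {"deltas": [[1.5, 0.01, -0.5, 0, 0.04], [1.5, 0.01, -0.5, 0, 0.04]]}}

```text
time_s: 5.97
ee_pos: [618.4, 27.6, 66.4]
tool_rot: [-0.093, -3.138, -0.011]
force: [-2.2, 10.9, 2.3]
finger_gap: 0.238
grip_force: 30.0
```

Run:
```python
from h import *
lev()
a=eyes.get_image("top");cv2.imwrite("pics/top3.png",a);b=eyes.get_image("side");cv2.imwrite("pics/side3.png",b);lev()
a=a[210:290,260:350];b=b[200:290,280:370]
cv2.imwrite("pics/p3.png",np.hstack([cv2.resize(a,(400,400),interpolation=2),cv2.resize(b,(400,400),interpolation=2)]))
```

```text
r 123.9 phi -0.016 Frad -2.4 Ftan(ccw) 10.9
r 123.9 phi -0.024 Frad -1.9 Ftan(ccw) 7.4
```

View pics/p3.png

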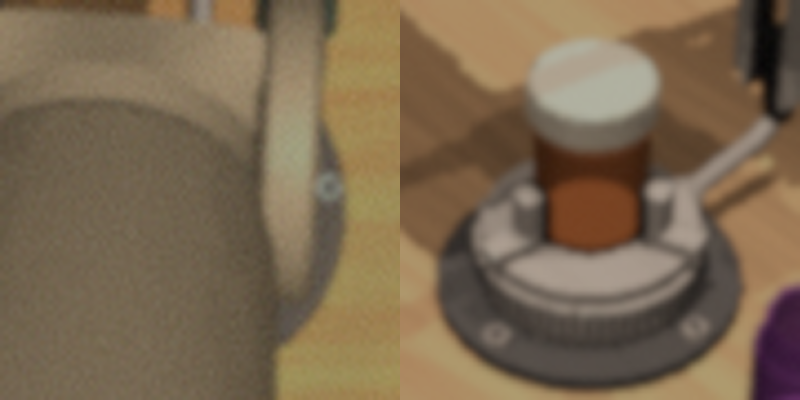

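The jaws now sit against the jar wall and the lever force is rising. I'll step on while watching force.

Request:
{"name": "send_rows", "arguments": {"deltas": [[1.5, 0.01, -0.5, 0, 0.04], [1.5, 0.01, -0.5, 0, 0.04]]}}

```text
time_s: 6.23
ee_pos: [617.6, 18.3, 66.4]
tool_rot: [-0.218, -3.132, -0.012]
force: [-0.7, 12.2, 1.0]
finger_gap: 0.235
grip_force: 30.0
```

Run:
```python
from h import *
lev()
```

```text
r 123.6 phi -0.091 Frad -1.8 Ftan(ccw) 12.1
```

Request:
{"name": "send_rows", "arguments": {"deltas": [[1.5, 0.01, -0.5, 0, 0.04]]}}

```text
time_s: 6.32
ee_pos: [616.9, 13.4, 66.4]
tool_rot: [-0.281, -3.127, -0.013]
force: [-1.4, 12.4, 1.8]
finger_gap: 0.234
grip_force: 30.0
```

Run:
```python
from h import *
lev()
```

```text
r 123.5 phi -0.13 Frad -3.0 Ftan(ccw) 12.1
```

Request:
{"name": "send_rows", "arguments": {"deltas": [[1.5, 0.01, -0.4, 0, 0.03]]}}

```text
time_s: 6.4
ee_pos: [616.3, 9.6, 66.4]
tool_rot: [-0.328, -3.122, -0.014]
force: [-0.9, 13.2, 0.8]
finger_gap: 0.236
grip_force: 30.0
```

Run:
```python
from h import *
lev()
```

```text
r 123.4 phi -0.162 Frad -3.0 Ftan(ccw) 12.8
```

Request:
{"name": "send_rows", "arguments": {"deltas": [[1.5, 0.0, -0.2, 0, 0.015]]}}

```text
time_s: 6.48
ee_pos: [615.9, 7.7, 66.4]
tool_rot: [-0.351, -3.12, -0.014]
force: [-0.4, 13.4, 0.4]
finger_gap: 0.235
grip_force: 30.0
```

Run:
```python
from h import *
lev()
```

```text
r 123.3 phi -0.178 Frad -2.8 Ftan(ccw) 13.1
```

Request:
{"name": "send_rows", "arguments": {"deltas": [[1.5, 0.0, -0.3, 0, 0.025]]}}

```text
time_s: 6.57
ee_pos: [615.4, 5.3, 66.4]
tool_rot: [-0.389, -3.115, -0.015]
force: [0.2, 12.8, 0.7]
finger_gap: 0.235
grip_force: 30.0
```

Run:
```python
from h import *
from scipy.optimize import least_squares
lev()
P=np.array([(574,127.1),(597.4,101.4),(617.7,46.4),(618.4,36.9),(618.4,27.6),(617.6,18.3),(616.3,9.6),arm.state()['ee_pos'][:2]])
c=least_squares(lambda c:np.hypot(*(P-c).T)-125,[494,30]).x
print(c,np.hypot(*(P-c).T).round(1));a=np.arctan2(*(P-c).T[::-1]);print((a[0]-a).round(3))
eyes.get_image("side");lev()
```

```text
r 123.3 phi -0.198 Frad -2.3 Ftan(ccw) 12.6
[493.39380734  31.82483274] [124.8 125.1 125.2 125.1 125.1 124.9 124.9 124.8]
[0.    0.279 0.752 0.828 0.902 0.977 1.048 1.083]
r 123.2 phi -0.203 Frad -2.4 Ftan(ccw) 11.6
```

Request:
{"name": "send_rows", "arguments": {"deltas": [[1.5, 0.0, -0.35, 0, 0.03], [1.5, 0, 0, 0, 0]]}}

```text
time_s: 6.78
ee_pos: [614.5, 1.7, 66.4]
tool_rot: [-0.436, -3.109, -0.014]
force: [-0.5, 12.5, 1.5]
finger_gap: 0.233
grip_force: 30.0
```

Run:
```python
from h import *
lev(493.4,31.8);need(0,0,0)
```

```text
r 124.7 phi -0.244 Frad -3.4 Ftan(ccw) 12.0
t 6.7833 tcp [614.5   1.7  66.4] az_y 74.04 z [-0.001   0.0093 -1.    ] F [-0.5 12.5  1.5] T [1.99 0.07 0.34] gap 21.9 grip 30.0 j6 -1.41
shift [ 59.01 -17.11   6.7 ] turn None
```

The lever is at about 1.17 ± 0.05 rad by travel and force. I'll ease off, open and lift.

Request:
{"name": "send_rows", "arguments": {"deltas": [[1.5, 0, 0.3, 0, 0], [4, 0, 0, 0, 0], [6, 0, 0, 0, 0], [6, 0, 0, 0, 0], [6, 0, 0, 0, 0], [6, 0, 0, 0, 0], [9.4, 0, 0, -2, 0], [9.4, 0, 0, -3, 0], [9.4, 0, 0, -3, 0], [9.4, 0, 0, -3, 0], [9.4, 0, 0, -3, 0], [9.4, 0, 0, 0, 0]]}}

```text
time_s: 7.78
ee_pos: [619.7, -1.7, 213.4]
tool_rot: [0.432, 3.099, 0.0]
force: [1.0, -0.7, 0.1]
finger_gap: 0.978
grip_force: 0.0
```

Run:
```python
from h import *
need(493.4,31.8,105.5,-6)
b=eyes.get_image("side");cv2.imwrite("pics/side4.png",b);a=cv2.imread("pics/side0.png")
for i in(a,b):
    hsv=cv2.cvtColor(i,cv2.COLOR_BGR2HSV)[185:290,280:400];print(blobs((hsv[...,2]>150)&(hsv[...,1]<60),(280,185)));print(blobs(hsv[...,2]<50,(280,185)))
b=b[170:290,275:395]
cv2.imwrite("pics/p4.png",cv2.resize(b,(600,600),interpolation=2))
```

```text
t 7.7833 tcp [619.7  -1.7 213.4] az_y 74.12 z [ 0.0125 -0.0016 -0.9999] F [ 1.  -0.7  0.1] T [0.06 0.02 0.03] gap 91.9 grip 0.0 j6 -1.41
shift [13.2  -0.26 10.62] turn 1.3983116236958837
[(np.int32(401), [309, 209, 30, 18], array([323.5, 217.7])), (np.int32(69), [297, 237, 12, 21], array([302.1, 246.6])), (np.int32(18), [344, 252, 6, 4], array([346.5, 253.6])), (np.int32(195), [306, 257, 35, 8], array([323.3, 260.7]))]
[(np.int32(88), [317, 194, 7, 14], array([320. , 200.6])), (np.int32(36), [341, 261, 10, 11], array([345.6, 265.9])), (np.int32(16), [360, 283, 4, 7], array([361.4, 286.5]))]
[(np.int32(392), [309, 210, 29, 17], array([322.8, 217.7])), (np.int32(39), [348, 233, 19, 12], array([358.1, 238.4])), (np.int32(23), [340, 250, 7, 5], array([342.9, 252.3])), (np.int32(30), [300, 251, 7, 6], array([302.6, 253.6])), (np.int32(237), [305, 256, 37, 10], array([323.4, 260.6]))]
[(np.int32(137), [368, 211, 8, 21], array([371.2, 220.3])), (np.int32(19), [291, 254, 5, 7], array([292.9, 257.5])), (np.int32(25), [343, 259, 6, 10], array([346.3, 264.5]))]
```

View pics/p4.png

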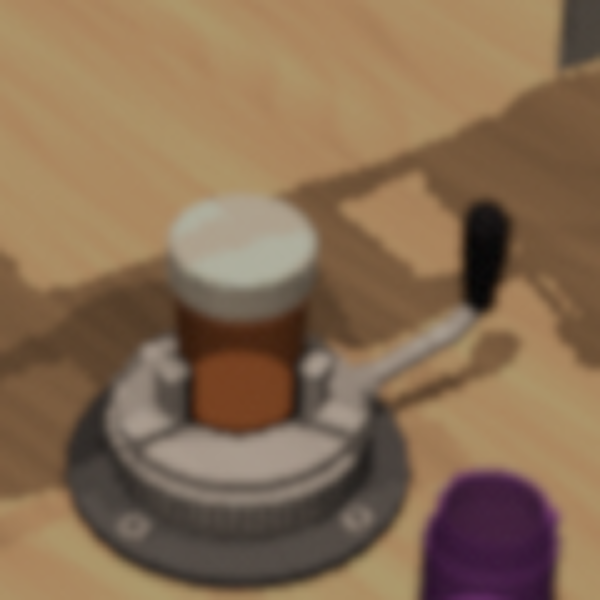

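The lever stayed where I left it, with the handle now at (485,255) in the crop. The jaws are on the jar, which stands upright, and the lid is centred at crop (242,245). Moving over the lid.

Request:
{"name": "send_rows", "arguments": {"deltas": [[9.4, 2.2, -0.05, 0, 0.12], [9.4, 0, 0, 0, 0.12], [9.4, 0, 0, 0, 0.12], [9.4, 0, 0, 0, 0.12], [9.4, 0, 0, 0, 0.12], [9.4, 0, 0, 0, 0.12], [9.4, 0, 0, 0, 0.12], [9.4, 0, 0, 0, 0.12], [9.4, 0, 0, 0, 0.12], [9.4, 0, 0, 0, 0.12], [9.4, 0, 0, 0, 0.12], [9.4, 0, 0, 0, 0.08]]}}

```text
time_s: 8.83
ee_pos: [593.8, 4.5, 204.7]
tool_rot: [-2.34, -2.093, 0.003]
force: [0.7, -0.6, 0.9]
finger_gap: 0.999
grip_force: 0.0
```

Run:
```python
from h import *
need(493.7,31.2,105.5,-6)
```

```text
t 8.8333 tcp [593.8   4.5 204.7] az_y -6.4 z [-2.8e-03  2.0e-04 -1.0e+00] F [ 0.7 -0.6  0.9] T [-0.07  0.1  -0.07] gap 93.9 grip 0.0 j6 0.0
shift [  1.54 -10.21   9.95] turn -0.0069446395055614285
```

Request:
{"name": "send_rows", "arguments": {"deltas": [[9.4, 0.22, -1.46, 0, 0], [9.4, 0.22, -1.46, 0, 0], [9.4, 0.22, -1.46, 0, 0], [9.4, 0.22, -1.46, 0, 0], [9.4, 0.22, -1.46, 0, 0], [9.4, 0.22, -1.46, 0, 0], [9.4, 0.22, -1.46, 0, 0], [9.4, 0, 0, 0, 0], [9.4, 0, 0, 0, 0], [9.4, 0, 0, 0, 0]]}}

```text
time_s: 9.67
ee_pos: [495.3, 30.5, 205.9]
tool_rot: [2.336, 2.1, 0.0]
force: [-0.4, -0.7, -0.3]
finger_gap: 1.001
grip_force: 0.0
```

Run:
```python
from h import *
need(493.7,31.2,105.5,-6)
```

```text
t 9.6667 tcp [495.3  30.5 205.9] az_y -6.09 z [ 1.e-04 -1.e-04 -1.e+00] F [-0.4 -0.7 -0.3] T [-0.05  0.03 -0.01] gap 94.1 grip 0.0 j6 0.03
shift [ 0.05 -0.16 10.04] turn -0.0015669545738496427
```

Request:
{"name": "send_rows", "arguments": {"deltas": [[9.4, 0.05, -0.16, 2.0, 0], [9.4, 0, 0, 2.0, 0], [9.4, 0, 0, 2.0, 0], [9.4, 0, 0, 2.0, 0], [9.4, 0, 0, 1.5, 0], [9.4, 0, 0, 0.5, 0], [9.4, 0, 0, 0, 0], [9.4, 0, 0, 0, 0]]}}

```text
time_s: 10.33
ee_pos: [494.0, 31.3, 106.6]
tool_rot: [2.336, 2.1, 0.0]
force: [0.2, -0.2, -0.4]
finger_gap: 0.999
grip_force: 0.0
```

Run:
```python
from h import *
need(493.7,31.2,105.5,-6)
b=eyes.get_image("side");cv2.imwrite("pics/p5.png",cv2.resize(b[150:290,250:410],(640,560),interpolation=2))
```

```text
t 10.3333 tcp [494.   31.3 106.6] az_y -6.08 z [ 4.e-04  0.e+00 -1.e+00] F [ 0.2 -0.2 -0.4] T [-0.05  0.06 -0.  ] gap 93.9 grip 0.0 j6 0.03
shift [-0.01 -0.03  0.11] turn -0.0014753467477401864
```

View pics/p5.png

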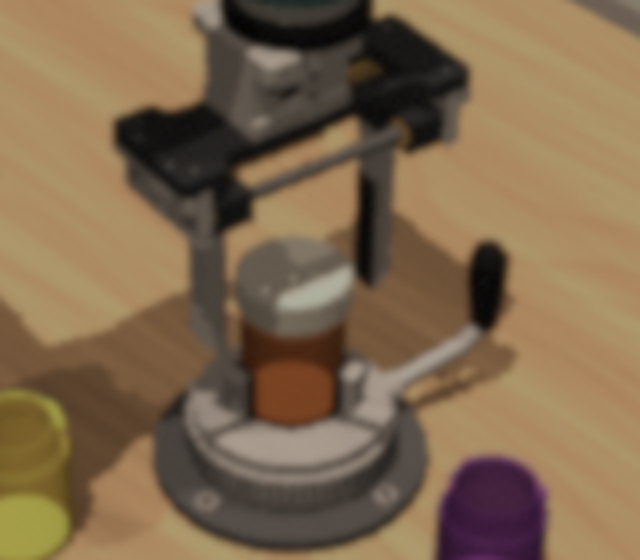

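The fingers straddle the lid, with tips at about (207,340) and (375,283) either side of the lid at (295,285). Closing.

Request:
{"name": "send_rows", "arguments": {"deltas": [[5.6, 0, 0, 0.1, 0], [5.6, 0, 0, 0, 0], [5.6, 0, 0, 0, 0], [5.6, 0, 0, 0, 0], [5.6, 0, 0, 0, 0], [5.6, 0, 0, 0, 0], [5.6, 0, 0, 0, 0], [5.6, 0, 0, 0, 0], [5.6, 0, 0, 0, 0]]}}

```text
time_s: 11.13
ee_pos: [496.1, 31.2, 106.0]
tool_rot: [2.333, 2.098, 0.007]
force: [5.2, -0.6, -2.4]
finger_gap: 0.661
grip_force: 30.0
```

Run:
```python
from h import *
need(493.7,31.2,105.5,-6)
```

```text
t 11.1333 tcp [496.1  31.2 106. ] az_y -6.08 z [ 6.e-03 -4.e-04 -1.e+00] F [ 5.2 -0.6 -2.4] T [-0.09 -0.63 -0.06] gap 62.1 grip 30.0 j6 0.03
shift [-0.02 -0.24  0.05] turn -0.0014767222192374682
```

Request:
{"name": "send_rows", "arguments": {"deltas": [[5.6, -0.05, 0.24, 0, 0], [5.6, 0, 0, 0, 0], [5.6, 0, 0, 0, 0]]}}

```text
time_s: 11.38
ee_pos: [496.1, 31.2, 105.9]
tool_rot: [2.336, 2.1, 0.003]
force: [2.6, 2.2, 2.6]
finger_gap: 0.656
grip_force: 30.0
```

Run:
```python
from h import *
need(496.1,30.7,105.5,-6)
```

```text
t 11.3833 tcp [496.1  31.2 105.9] az_y -6.09 z [ 1.5e-03  9.0e-04 -1.0e+00] F [2.6 2.2 2.6] T [ 0.34 -0.18  0.01] gap 61.6 grip 30.0 j6 0.03
shift [-0.05  0.    0.04] turn -0.001605647617355681
```

Request:
{"name": "send_rows", "arguments": {"deltas": [[5.6, 0.02, 0.08, 0, -0.05], [5.6, 0, 0, -0.01, -0.05], [5.6, 0, 0, -0.012, -0.05], [5.6, 0, 0, -0.012, -0.05]]}}

```text
time_s: 11.72
ee_pos: [496.5, 30.8, 106.3]
tool_rot: [2.112, 2.325, 0.001]
force: [0.8, 1.7, 3.7]
finger_gap: 0.659
grip_force: 30.0
```

Run:
```python
from h import *
need(496.1,30.7,105.5,-6)
b=eyes.get_image("side");cv2.imwrite("pics/side6.png",b)
```

```text
t 11.7167 tcp [496.5  30.8 106.3] az_y 5.49 z [ 8.e-04 -1.e-04 -1.e+00] F [0.8 1.7 3.7] T [ 0.01 -0.01 -0.27] gap 61.9 grip 30.0 j6 -0.17
shift [-0.   -0.04  0.08] turn 0.20049374654509183
```

Request:
{"name": "send_rows", "arguments": {"deltas": [[5.6, 0, 0, -0.014, -0.06], [5.6, 0, 0, -0.014, -0.06], [5.6, 0, 0, -0.014, -0.06], [5.6, 0, 0, -0.014, -0.06], [5.6, 0, 0, -0.014, -0.06], [5.6, 0, 0, -0.014, -0.06], [5.6, 0, 0, -0.014, -0.06], [5.6, 0, 0, -0.014, -0.06]]}}

```text
time_s: 12.43
ee_pos: [496.5, 30.1, 107.4]
tool_rot: [1.498, 2.76, -0.001]
force: [0.8, -1.3, 3.1]
finger_gap: 0.658
grip_force: 30.0
```

Run:
```python
from h import *
need(496.1,30.7,105.5,-6)
b=eyes.get_image("side");cv2.imwrite("pics/side7.png",b)
```

```text
t 12.4333 tcp [496.5  30.1 107.4] az_y 33.0 z [ 9.0e-04 -1.4e-03 -1.0e+00] F [ 0.8 -1.3  3.1] T [-0.21 -0.05 -0.16] gap 61.9 grip 30.0 j6 -0.65
shift [ 0.07 -0.01  0.19] turn 0.6806734948086691
```

Request:
{"name": "send_rows", "arguments": {"deltas": [[5.6, 0, 0, -0.018, -0.06], [5.6, 0, 0, -0.018, -0.06], [5.6, 0, 0, -0.018, -0.06], [5.6, 0, 0, -0.018, -0.06], [5.6, 0, 0, -0.016, -0.06], [5.6, 0, 0, -0.016, -0.06], [5.6, 0, 0, -0.016, -0.06], [5.6, 0, 0, -0.014, -0.06], [5.6, 0, 0, 0, -0.06], [5.6, 0, 0, 0, -0.06], [5.6, 0, 0, 0, -0.06], [5.6, 0, 0, 0, 0]]}}

```text
time_s: 13.48
ee_pos: [496.9, 30.8, 108.5]
tool_rot: [0.527, 3.096, 0.0]
force: [1.6, 0.6, 1.8]
finger_gap: 0.658
grip_force: 30.0
```

Run:
```python
from h import *
need(496.1,30.7,105.5,71.4)
b=eyes.get_image("side");cv2.imwrite("pics/side8.png",b)
cv2.imwrite("pics/p8.png",cv2.resize(b[170:290,270:400],(650,600),interpolation=2))
```

```text
t 13.4833 tcp [496.9  30.8 108.5] az_y 70.67 z [ 1.5e-03 -2.0e-04 -1.0e+00] F [1.6 0.6 1.8] T [ 0.04 -0.3   0.05] gap 61.9 grip 30.0 j6 -1.31
shift [ 0.07 -0.03  0.3 ] turn -0.012673769286039907
```

View pics/p8.png

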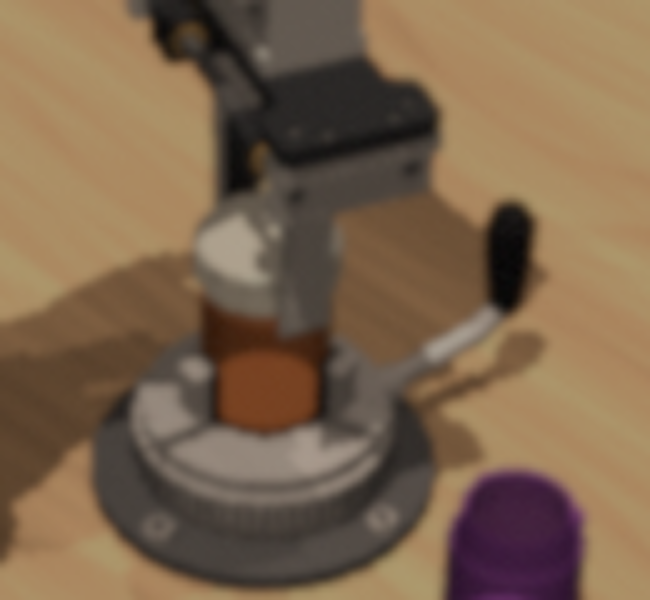

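The tool has turned 76.8° with the torque back to about 0 and 2.6 mm of rise. The gripper still holds the lid and the jaws and lever look unchanged (handle at (510,255) in the crop). Lifting slowly first.

Request:
{"name": "send_rows", "arguments": {"deltas": [[5.6, 0, 0, -0.2, 0], [5.6, 0, 0, -0.2, 0], [5.6, 0, 0, -0.2, 0]]}}

```text
time_s: 13.78
ee_pos: [496.4, 31.3, 114.0]
tool_rot: [-0.529, -3.097, -0.001]
force: [3.8, 1.6, -3.2]
finger_gap: 0.652
grip_force: 30.0
```

Request:
{"name": "send_rows", "arguments": {"deltas": [[5.6, 0, 0, -0.3, 0], [5.6, 0, 0, -0.3, 0], [5.6, 0, 0, -0.3, 0], [5.6, 0, 0, -0.3, 0], [5.6, 0, 0, -0.3, 0], [5.6, 0, 0, -0.3, 0], [5.6, 0, 0, -0.3, 0], [5.6, 0, 0, -0.15, 0], [5.6, 0, 0, 0, 0], [5.6, 0, 0, 0, 0]]}}

```text
time_s: 14.62
ee_pos: [496.2, 30.9, 136.8]
tool_rot: [0.527, 3.097, 0.0]
force: [-0.1, 0.2, -0.3]
finger_gap: 0.652
grip_force: 30.0
```

Run:
```python
from h import *
need(496.1,30.7,137.5,71.4)
b=eyes.get_image("side");cv2.imwrite("pics/side9.png",b)
c=b[170:290,270:400];cv2.imwrite("pics/p9.png",cv2.resize(c,(650,600),interpolation=2))
for P in[(496,30.5,126),(496,30.5,146),(496,30.5,45)]: print(P,((proj("side",P)-[270,170])*5).round())
```

```text
t 14.6167 tcp [496.2  30.9 136.8] az_y 70.7 z [ 1.e-04  0.e+00 -1.e+00] F [-0.1  0.2 -0.3] T [-0.01 -0.   -0.04] gap 61.3 grip 30.0 j6 -1.31
shift [ 0.01 -0.02 -0.07] turn -0.012153352063364103
(496, 30.5, 126) [267. 249.]
(496, 30.5, 146) [268. 211.]
(496, 30.5, 45) [265. 394.]
```

View pics/p9.png

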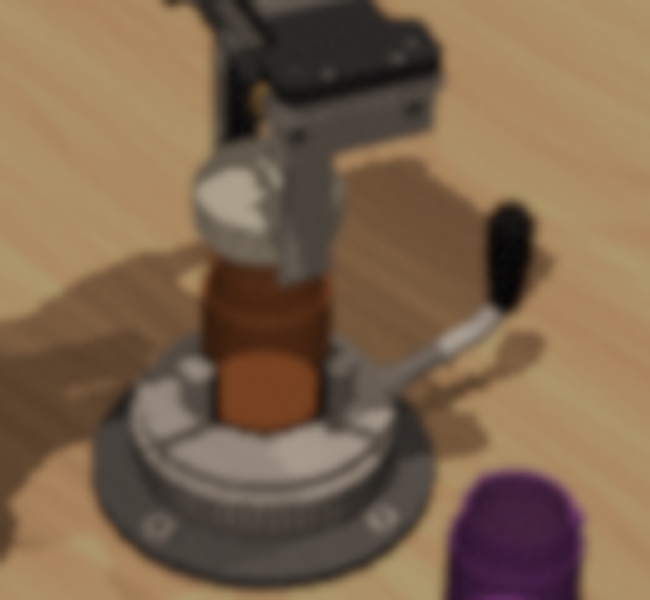

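The lid is clear of the jar and level, and the jar stays put in the jaws with its neck visible at about (265,270). A small final raise, then I'll hand in.

Request:
{"name": "send_rows", "arguments": {"deltas": [[5.6, 0, 0, -0.07, 0], [5.6, 0, 0, 0, 0], [5.6, 0, 0, 0, 0], [5.6, 0, 0, 0, 0]]}}

```text
time_s: 15.0
ee_pos: [496.2, 30.9, 137.4]
tool_rot: [-0.526, -3.097, -0.0]
force: [-0.3, -1.2, -0.1]
finger_gap: 0.656
grip_force: 30.0
```

```bash
python3 -c "
from plant import arm
print(arm.finish_job())"
```

```text
the job is handed in; nothing more can be done
None
```

I clamped the jar at about 1.17 rad (±0.05, inferred from lever travel and force), unscrewed the lid about 77°, and handed in at 15 s with it held level about 2 cm above the rim; `finish_job` returned no verdict, and I judged that the jar had not slipped only by eye from the side view.

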